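# Close up a row of DIN-rail power supplies

## Task

Fit the loose power-supply module onto the mounting rail beside the devices already there, the same way round as they are, and butt it flush against the last one so that no gap is left. Then bring the cream end stop along the rail flush against the module to keep the row closed. Do it gently, without dropping or forcing the module, and do not disturb the other things on the bench.

Things in the scene. Friction and masses are not known exactly. Their poses are not given: they have to be found in the camera images.
- din_rail: Fixed aluminium plate 100 x 310 x 6 mm with a steel rail 35 mm wide along its y (290 mm long, centred), rail top 21 mm above the bench. Origin: centre of the plate's underside, z = 0; x across the rail (away from the robot at yaw 0), z up. From +y to -y it carries a fixed end stop, a 36 mm isolator with blue toggles, a 54 mm power supply, free rail, the movable end stop.
- row_face (a point): On the rail's top face and centre line, in the plane of the free side face of the last fixed power supply, 35 mm to +y of the plate's centre; axes as din_rail, free rail to -y. A module seated and flush has its origin at x 0, y -27, z -8 mm from here, axes parallel. The fixed devices have the loose module's outline and reach 83 mm above the bench.
- psu_module: Loose light grey power-supply module, 0.17 to 0.35 kg, upright on the bench. Origin: centre of underside; x its 90 mm depth (goes across the rail), y its 54 mm width (goes along the rail), z up. Body 90 x 54 mm up to 44 mm; above it a nose 45 (x) x 54 mm (y) up to 70 mm. On the rail its origin is 13 mm above the bench; not clipped, it slides with plain friction.
- module_nose (a point): Centre of the nose's top, 70 mm above the module's origin, axes as psu_module. Grip the nose from above across x (45 mm), fingertips just over the 22 mm shoulders either side; about 25 to 40 N is enough. Cooling slots on its +x half, a dark strip with green lamp and yellow screw at its -x edge, as on the fixed power supply.
- module_groove (a point): Centre of the rail groove's ceiling, 8 mm above the module's origin, axes as psu_module. The groove runs along y through the underside, 37.5 mm wide, 8 mm deep, with a 3 mm bevelled mouth; it drops over the 35 mm rail with 1.25 mm play each side, and its ceiling then rests on the rail's top.
- module_front (a point): Middle of the module's -x end face (45 mm from its origin, 30 mm up), on the side of the dark strip; on the rail it must face as those of the fixed devices, to -x of din_rail.
- end_stop (a joint): Position of the movable cream end stop along the rail, m. 0: its inner face just touches a 54 mm module that is flush in the row; grows as it moves away from the row (to -y of the rail). Starts at 0.045 to 0.09, leaving room for the module. It stays where it is left; a push along the rail of about 3 to 5 N moves it.
- stop_outer (a point): Centre of the outer (-y) face of the movable end stop, 53 mm above the bench; axes as din_rail. The stop is 12 mm thick along the rail; its upper part is 46 mm wide across the rail, 39 to 67 mm above the bench. Behind it (to -y) 20 mm or more of bare rail, then bench, are free. Push here with closed fingers.
- multimeter: Orange and black multimeter, 139 x 67 mm, 43 mm high, lying near the loose module; bystander. Origin: centre of underside.
- screwdriver_red: Red screwdriver, 190 mm long, 20 mm thick, near the front edge; bystander.
- side_cutters: Blue-handled side cutters, 115 x 56 x 14 mm, behind the rail; bystander.
- marker_black: White marker with black cap, 135 mm long, 12 mm thick, near the front edge; bystander.
- fuse_box: Small cream and red carton, 44 x 64 x 26 mm, at the back right; bystander.

How it is judged:
By the outcome, as a careful person would: the job done as asked, in the order asked, and still so for the second after the job is handed in, with the robot touching nothing.
It also fails if it takes over 51 s, if anything falls off the work surface, if the arm or the gripper's body presses on something with over 40 N, if the wrist force passes 120 N, or if a joint passes its speed limit or range.

## Robot

A 6-joint arm with a two-finger parallel gripper is mounted at the origin on a cart in front of the work surface, level with it; the furniture and walls round the work are solid. World frame = base frame: x ahead of the robot, y to its left, z up, the work surface at z = 0. Lengths are in m, angles in rad, forces in N, time in s.
With the tool pointing down it reaches from about 0.3 to 0.825 m from the base axis. Payload 5.4 kg.
Tool frame: the origin (TCP) lies on the mounting face of the last link; the fingertips stand 190 mm ahead of it and the grasp point (between the pads) lies 171 mm ahead of it (env.tip_reach is the distance from the TCP to the fingertips, in m); z points along the fingers, y is the line along which they close (so a half turn about z gives the same grasp; the last joint's range is limited). The gripper opens to 92 mm and grips with 3 to 60 N. Pads are 20 mm wide; open, the fingers measure 128 mm over their backs; the gripper's body (75 mm by 189 mm) begins 69 mm behind the grasp point.
Start: joints at [-1.556, 0.158, 1.597, -0, 1.386, -0.21], TCP at [0.128, -0.561, 0.405] pointing down, gripper open.
Joint ranges: [-2.91, 2.91], [-0.94, 2.29], [0.18, 2.7], [-1.29, 4.43], [0.17, 2.64], [-3, 3]. Speed limits (rad/s): [2.57, 2.57, 3.14, 3.14, 3.14, 3.14].

## Interface

Orientations are given as a unit quaternion [w, x, y, z].
In Python, from cell import env, cams gives the robot as it stands. Calls block until the motion is done:
- env.movep(position, orientation): joint-space move of the TCP to a pose.
- env.move_straight(position, feed=0.15, frame=None): straight line of the TCP; frame=None keeps the orientation; feed is the mean speed in m/s.
- env.move_joints(angles): joint-space move.
- env.open_gripper() and env.gripper_close(): open the fingers fully, or close them until they stop; the grip force is fixed at half the most.
- env.hold(seconds).
- env.ik(position, orientation): joint angles nearest the present ones, or None.
- cams.capture(name): name is "scene" or "top" or "wrist"; returns a dict with "image" (480x640x3 uint8, red, green, blue), "fovy" (degrees; the focal length in pixels is half the picture's height over the tangent of half this angle, whatever the lens; pixels are square), "cx", "cy" (the principal point, pixels), "rvec" (rotation vector, rad) and "tvec" (3), from world to camera coordinates, as OpenCV has them. Camera axes: x right, y down, z forward; pixel columns grow to the right and rows downward; lengths in m; the calibration is good to about 2 mm. A picture is of the moment at which its call begins. There is no depth.
A pose or a line that the arm cannot do raises env.Unreachable and nothing moves.
- env.hand_in(): hands the job in; it is judged then, once.
Readings, each from a call of its own:
- env.read_time(): time.
- env.read_q(): joint angles.
- env.read_joint_velocities(): joint speeds.
- env.read_effort(): joint torques, N m.
- env.read_eef_pos(): TCP position.
- env.read_orientation(): TCP orientation.
- env.read_ft_force(): force on the tool from outside, world axes, zero at the start.
- env.read_ft_torque(): the same for the moment, N m.
- env.read_finger_gap(): finger opening in m.
- env.read_grip_force(): force on a finger pad.
Only numpy, scipy, OpenCV 4.12 (cv2) and the standard library are available. Lean on these libraries where they do the work, as an engineer would, in place of code of your own. Each camera call takes 0.05 s, during which the arm holds its last target. There are 200 camera calls.

## Working session

There is one attempt and no reset: what is moved stays moved. The work goes in short steps, each a Python script; the robot and the scene stay as the last script left them, time stands still between calls to the robot, and variables do not carry over. Pictures are saved under pics/ and viewed, at most 10 in all, crops included, and the job is handed in when it is done.

```bash
ls; mkdir -p pics
python3 - <<'E'
from cell import env, cams
import cv2, numpy as np, pickle
d={}
for n in ("scene","top","wrist"):
    c=cams.capture(n); d[n]=c
    cv2.imwrite(f"pics/{n}0.png",c["image"][:,:,::-1])
    R=cv2.Rodrigues(np.array(c["rvec"]))[0]
    print(n,c["fovy"],c["cx"],c["cy"],"campos",-R.T@np.array(c["tvec"]).ravel())
pickle.dump(d,open("c0.pkl","wb"))
print(env.read_time(),env.read_orientation(),env.tip_reach)
E
```

```text
pics
scene 57.47391124252368 318.79321994523 248.5823008941231 campos [ 0.25885389 -0.61041579  0.56447593]
top 53.628965560248425 312.7274970303156 243.86542452268597 campos [ 0.51549737 -0.02061553  0.93663254]
wrist 62.16145195946969 320.6084362748692 243.84358262790533 campos [ 0.20131708 -0.54393728  0.38441578]
0.15 [-7.21169483e-04  9.93688281e-01  1.12174313e-01  6.10021008e-05] 0.1901
```

View pics/top0.png

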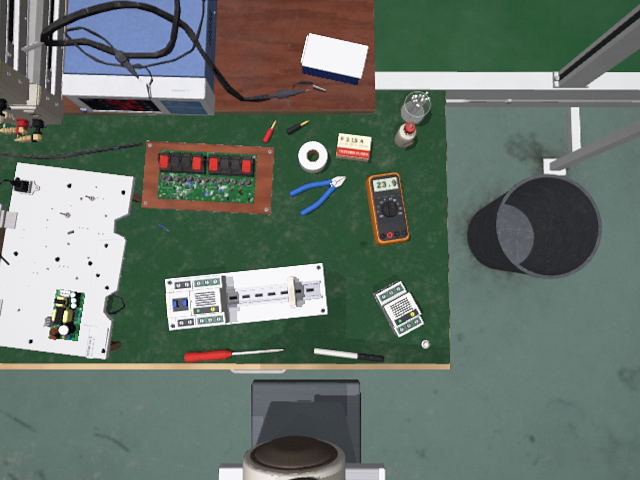

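View pics/scene0.png

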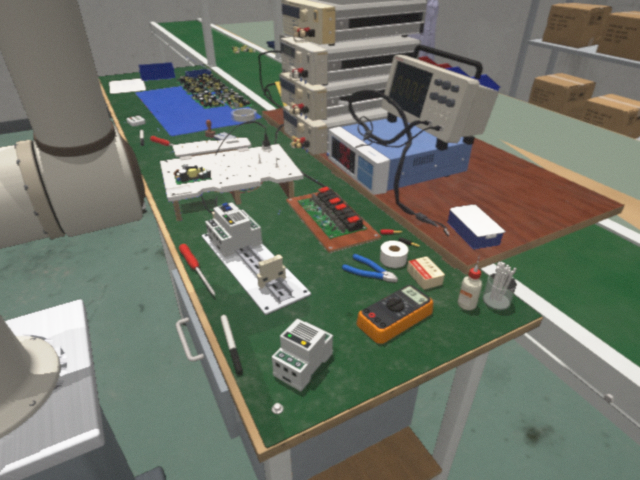

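The top view shows the rail plate at about (165–328, 263–330), yawed about +0.1 rad, with the movable stop at (294,292). The loose module is at about (400,308), yawed about +0.45 rad, with its yellow screw at (411,313) on the robot side. Next I'll take close wrist views.

```bash
cat > h.py <<'E'
from cell import env, cams
import cv2, numpy as np, pickle
def quat(yaw): return np.array([0,np.cos(yaw/2),np.sin(yaw/2),0.])   # tool down, tool x along yaw
def K(c):
    f=240/np.tan(np.radians(c["fovy"])/2); return np.array([[f,0,c["cx"]],[0,f,c["cy"]],[0,0,1]])
def proj(c,P): return cv2.projectPoints(np.atleast_2d(np.float64(P)),np.array(c["rvec"]),np.array(c["tvec"]),K(c),None)[0][:,0]
def ray(c,p):
    R=cv2.Rodrigues(np.array(c["rvec"]))[0]
    return -R.T@np.ravel(c["tvec"]), R.T@np.linalg.inv(K(c))@[p[0],p[1],1]
def atz(c,p,z): o,d=ray(c,p); return o+d*(z-o[2])/d[2]
def tri(obs):
    A=np.zeros((3,3));b=np.zeros(3)
    for c,p in obs:
        o,d=ray(c,p); d=d/np.linalg.norm(d); M=np.eye(3)-np.outer(d,d); A+=M;b+=M@o
    X=np.linalg.solve(A,b); return X
def snap(n,cam="wrist"):
    c=cams.capture(cam); cv2.imwrite(f"pics/{n}.png",c["image"][:,:,::-1]); pickle.dump(c,open(f"pics/{n}.pkl","wb")); return c
def load(n): return pickle.load(open(f"pics/{n}.pkl","rb"))
E
python3 - <<'E'
from h import *
for n,y in (("A",-0.22),("B",-0.12),("C",0.04),("D",0.13)):
    if n=="A": env.movep([0.33,y,0.35],quat(0))
    else: env.move_straight([0.33,y,0.35],feed=0.2)
    snap(n)
print(env.read_time(),env.read_q())
for ps in (0.45-np.pi/2,0.45+np.pi/2): print(env.ik([0.4,-0.18,0.24],quat(ps)))
for ps in (0.1-np.pi/2,0.1+np.pi/2): print(env.ik([0.41,0.1,0.24],quat(ps)))
def im(n): return cv2.imread(f"pics/{n}.png")
cv2.imwrite("pics/AB.png",np.vstack([im("A")[90:390],im("B")[90:390]]))
E
```

```text
4.0333 [ 2.79664927e-02 -4.28094416e-01  2.23325209e+00 -5.83022318e-04
  1.33657540e+00  1.60006579e+00]
[-6.99726291e-01  1.07479127e-02  2.10933520e+00 -4.44089210e-16
  1.02150954e+00  1.99186636e+00]
[-6.99726291e-01  1.07479127e-02  2.10933520e+00 -4.44089210e-16
  1.02150954e+00 -1.14972629e+00]
[-4.88469285e-02 -3.45155942e-02  2.15410226e+00 -4.44089210e-16
  1.02200599e+00  2.99274573e+00]
[-4.88469285e-02 -3.45155942e-02  2.15410226e+00 -4.44089210e-16
  1.02200599e+00 -1.48846929e-01]
```

View pics/A.png

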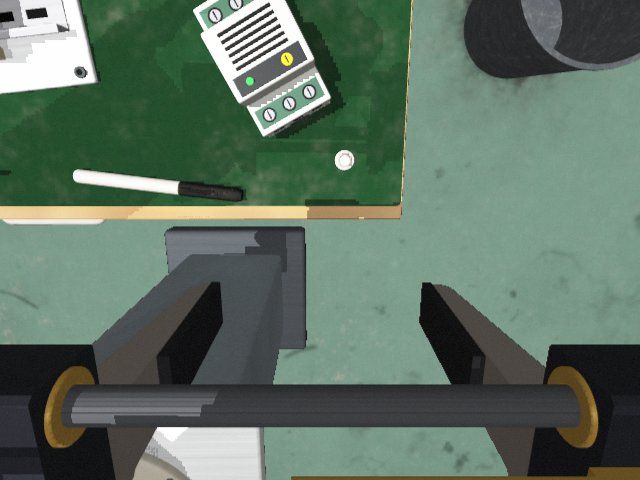

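View pics/C.png

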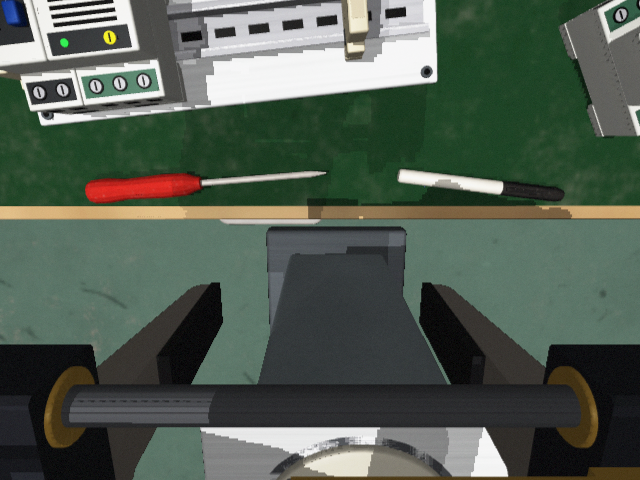

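The wrist camera looks back toward the fingers, so the module (about (265,70)) and the rail sit at the top edge of the frame. I'll shift the arm 0.12 m further out and repeat.

Run:
```python
from h import *
env.movep([0.46,0.16,0.35],quat(0)); snap("D2")
for n,y in (("C2",0.04),("B2",-0.12),("A2",-0.24)):
    env.move_straight([0.46,y,0.35],feed=0.25); snap(n)
print(env.read_time())
im=lambda n: cv2.imread(f"pics/{n}.png")[:300]
cv2.imwrite("pics/CD2.png",np.vstack([im("C2"),im("D2")]))
cv2.imwrite("pics/AB2.png",np.vstack([im("A2"),im("B2")]))
```

```text
6.8833
```

View pics/CD2.png

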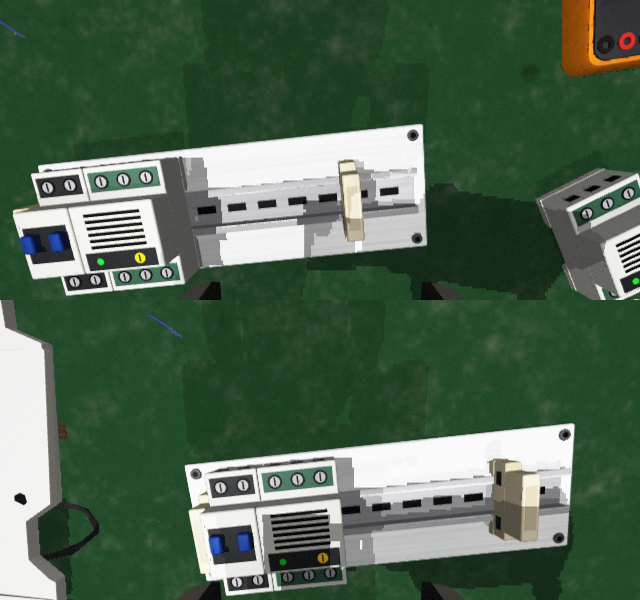

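View pics/AB2.png

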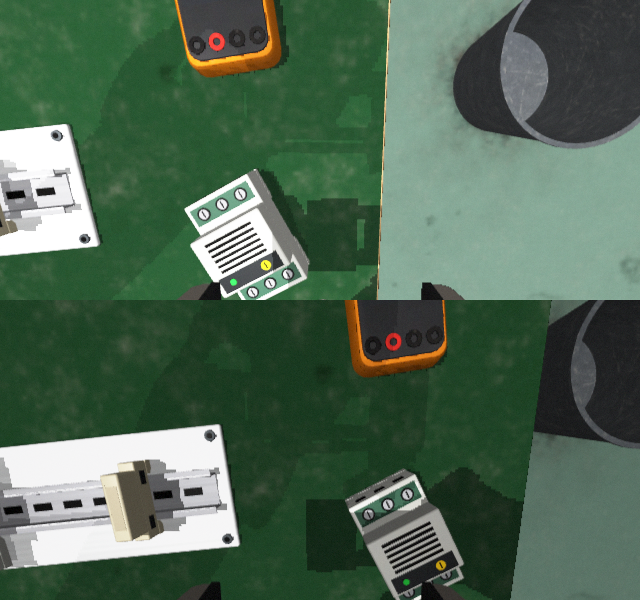

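The views are good. The fixed PSU lamp and screw are at C2 (100,261)/(140,258) and D2 (282,262)/(323,258). The module's are at A2 (234,282)/(265,265) and B2 (406,282)/(441,265). Plate holes are visible at C2 (412,135)/(417,238) and D2 (196,174)/(565,135)/(559,238). I'll refine these by colour and triangulate.

```bash
cat >> h.py <<'E'
def blob(c,p,kind,r=9):
    x0,y0=int(p[0])-r,int(p[1])-r
    w=np.float64(c["image"][max(y0,0):y0+2*r+1,max(x0,0):x0+2*r+1]); R,G,B=w[...,0],w[...,1],w[...,2]
    s={"g":G-np.maximum(R,B),"y":np.minimum(R,G)-B,"d":200-w.mean(2)}[kind]
    m=np.clip(s-(80 if kind!="d" else 40),0,None); 
    if m.sum()==0: return None
    yy,xx=np.mgrid[:m.shape[0],:m.shape[1]]
    return np.array([(m*xx).sum()/m.sum()+max(x0,0),(m*yy).sum()/m.sum()+max(y0,0)])
E
python3 - <<'E'
from h import *
c={n:load(n) for n in ("A2","B2","C2","D2")}
T={}
for name,kind,ob in (("fixG","g",dict(C2=(100,261),D2=(282,262))),("fixY","y",dict(C2=(140,258),D2=(323,258))),
  ("modG","g",dict(A2=(234,282),B2=(406,282))),("modY","y",dict(A2=(265,265),B2=(441,265))),
  ("h--","d",dict(C2=(417,238),D2=(559,238),B2=(228,238),A2=(85,238))),("h+-","d",dict(C2=(412,135),D2=(565,135),B2=(210,135),A2=(57,135))),
  ("h++","d",dict(D2=(196,174)))):
    obs=[(c[k],blob(c[k],p,kind,7)) for k,p in ob.items()]
    X=tri(obs) if len(obs)>1 else atz(*obs[0],0.006)
    T[name]=X; print(name,X.round(4),[np.round(proj(k,X)[0]-p,2).tolist() for k,p in obs])
v=lambda a,b:T[a]-T[b]
yaw=lambda d:np.arctan2(-d[0],d[1])
print("rail yaw holes",yaw(v("h++","h+-")),"cross",np.arctan2(*v("h+-","h--")[[1,0]]),"fix",yaw(v("fixG","fixY")),"mod",yaw(v("modG","modY")))
print("dist",np.linalg.norm(v("h++","h+-")[:2]),np.linalg.norm(v("h+-","h--")[:2]),np.linalg.norm(v("fixG","fixY")),np.linalg.norm(v("modG","modY")))
for n,X in T.items():
    p=proj(pickle.load(open("c0.pkl","rb"))["top"],X)[0]; print(n,"top px",p.round(1),end="; ")
E
```

```text
fixG [0.4551 0.183  0.0846] [[-0.0, 0.01], [0.0, -0.01]]
fixY [0.4579 0.1572 0.0844] [[0.0, -0.14], [-0.0, 0.14]]
modG [ 0.4366 -0.1782  0.0713] [[0.0, -0.12], [0.0, 0.12]]
modY [ 0.449  -0.201   0.0712] [[0.0, -0.11], [0.0, 0.11]]
h-- [ 0.4506 -0.0407  0.0075] [[0.14, 0.2], [-0.09, 0.15], [-0.09, -0.12], [0.03, -0.23]]
h+- [ 0.5341 -0.032   0.0077] [[0.01, 0.1], [-0.01, 0.34], [-0.14, -0.15], [0.06, -0.29]]
h++ [0.504  0.2589 0.006 ] [[0.0, -0.0]]
rail yaw holes 0.10329149954902987 cross 0.10413762652647439 fix 0.10686120744512151 mod 0.49603916384989
dist 0.2924831094568772 0.08393894745616036 0.025960758301528383 0.025967315013163312
fixG top px [197.1 309.9]; fixY top px [211.6 308.4]; modG top px [398.6 319.9]; modY top px [411.1 313. ]; h-- top px [321.8 309.5]; h+- top px [317.3 266.5]; h++ top px [168.3 281.8];
```

Measurements agree: rail yaw is 0.1035, the module is at about (0.456, −0.184) with yaw 0.496, and the heights match the text. Now I'll grasp.

Run:
```python
from h import *
o=np.array([0.4558,-0.1836]); ps=0.496+np.pi/2
env.movep([*o,0.31],quat(ps)); 
env.move_straight([*o,0.2385],feed=0.1); f0=env.read_ft_force(); print("f",f0)
env.gripper_close(); print(env.read_finger_gap(),env.read_grip_force(),env.read_ft_force())
env.move_straight([*o,0.255],feed=0.05); print(env.read_ft_force(),env.read_finger_gap())
env.move_straight([*o,0.345],feed=0.15); snap("L1"); print(env.read_eef_pos(),env.read_ft_force(),env.read_time())
```

```text
f [0.5513545  0.66383469 0.73937081]
0.044991457431162625 29.999669194221497 [-1.03600903 -0.27691288 -0.00291647]
[ 0.92960237 -0.46407982 -3.56299895] 0.04476367425510648
[ 0.45532405 -0.18327725  0.34345248] [ 0.39310219 -0.40256272 -2.90066984] 11.525
```

View pics/L1.png

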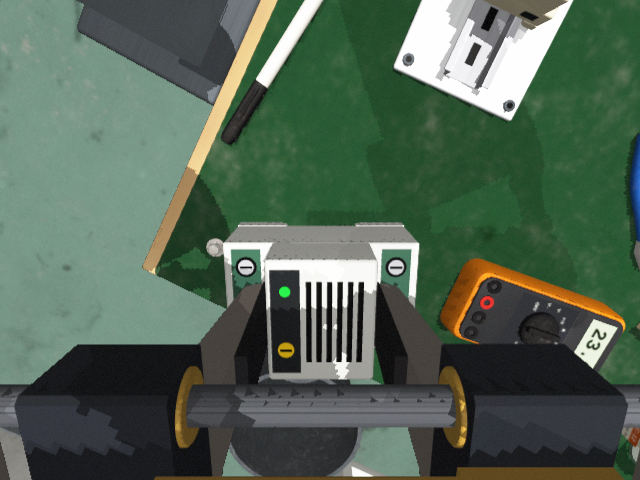

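The module is held squarely: gap 44.8 mm, lamp at (284,292), screw at (286,350). Next I'll measure its offset in the grip and carry it over the rail, approaching 6 mm short of flush.

Run:
```python
from h import *
from scipy.spatial.transform import Rotation as Ro
c=load("L1"); p=env.read_eef_pos(); q=env.read_orientation(); R=Ro.from_quat(np.roll(q,-1)).as_matrix()
print("tool x yaw",np.arctan2(R[1,0],R[0,0])-np.pi/2,"tilt",R[:,2])
z=p[2]-0.167+0.0013
G,Y=[atz(c,blob(c,b,k),z) for b,k in (((284,292),"g"),((286,350),"y"))]
print(np.linalg.norm(G-Y), "mod yaw",np.arctan2(-(G-Y)[0],(G-Y)[1]))
m=(G+Y)/2; mt=R.T@(m-p); print("mid in tool",mt)
# module axes in tool: module x = -tool y?, module y = tool x
print("expected tool mid for centred: tool x=+.0009, tool y from module x -.0143:", (R.T@np.array([np.cos(.496),np.sin(.496),0])).round(3))
```

```text
tool x yaw 0.49596034468680106 tilt [-0.00234058  0.00168459 -0.99999584]
0.02570348588137833 mod yaw 0.496668520086702
mid in tool [ 0.00131876 -0.01417056  0.16572192]
expected tool mid for centred: tool x=+.0009, tool y from module x -.0143: [ 0.     1.    -0.001]
```

Run:
```python
from h import *
from scipy.spatial.transform import Rotation as Ro
yr=0.1035; ex=np.array([np.cos(yr),np.sin(yr)]); ey=np.array([-np.sin(yr),np.cos(yr)])
F=np.array([0.47635,0.1166]); P=F-0.006*ey
env.movep([*P,0.345],quat(yr+np.pi/2)); env.hold(0.3)
c=snap("L2"); p=env.read_eef_pos(); q=env.read_orientation(); R=Ro.from_quat(np.roll(q,-1)).as_matrix()
print("eef",p,"cmd",P,"yaw",np.arctan2(R[1,0],R[0,0])-np.pi/2,env.read_time(),env.read_ft_force())
print("err in rail axes mm",1e3*(p[:2]-P)@ex,1e3*(p[:2]-P)@ey)
z=p[2]-.1657
print("predict fixed px",proj(c,[[0.4551,0.183,0.0846],[0.4579,0.1572,0.0844]]).round(1), "held",[proj(c,p+R@[.0013+s*.013,-.0142,.1657]).round(1) for s in (1,-1)])
fx=[blob(c,proj(c,X)[0],k,9) for X,k in (([0.4551,0.183,0.0846],"g"),([0.4579,0.1572,0.0844],"y"))]
hd=[blob(c,proj(c,p+R@[.0013+s*.013,-.0142,.1657])[0],k,11) for s,k in ((1,"g"),(-1,"y"))]
print(fx,hd)
if all(v is not None for v in fx+hd):
    fm=(atz(c,fx[0],.0846)+atz(c,fx[1],.0844))/2; hm=(atz(c,hd[0],z)+atz(c,hd[1],z))/2
    d=(hm-fm)[:2]; print("held-fixed in rail axes mm",1e3*d@ex,1e3*d@ey,"(flush: 0,-54; now want 0,-60)")
```

```text
eef [0.47712581 0.11007848 0.34500782] cmd [0.47696989 0.11063211] yaw 0.10251761053471409 13.0083 [-0.58760687 -0.17229188 -2.68936262]
err in rail axes mm 0.09788329822606855 -0.5667712340743003
predict fixed px [[295.2 133.1]
 [296.2 177.9]] held [array([[283.8, 292. ]]), array([[285.3, 350.8]])]
[array([295.23347858, 132.77850399]), array([296.02310642, 177.59194631])] [array([284.1091883 , 291.52108227]), array([285.69897959, 349.57472021])]
held-fixed in rail axes mm 0.332940576006699 -60.34344158575906 (flush: 0,-54; now want 0,-60)
```

Alignment over the rail is within 0.4 mm, so I'll lower the module with force monitoring.

Run:
```python
from h import *
yr=0.1035; ex=np.array([np.cos(yr),np.sin(yr)]); ey=np.array([-np.sin(yr),np.cos(yr)])
P=np.array([0.47635,0.1166])-0.006*ey-0.0003*ex
b=env.read_ft_force()
env.move_straight([*P,0.264],feed=0.12); print(env.read_eef_pos(),env.read_ft_force()-b)
z=0.264
while z>0.247:
    z-=0.0015; env.move_straight([*P,z],feed=0.03); f=env.read_ft_force()-b
    print(round(z,4),env.read_eef_pos().round(4),f.round(1))
    if f[2]>4 or np.hypot(*f[:2])>8: break
print(env.read_time(),env.read_finger_gap())
snap("S1")
```

```text
[0.4771347  0.11059533 0.26474932] [ 1.4921645  -0.5976538  -0.65150548]
0.2625 [0.4769 0.1106 0.2631] [ 1.  -0.4 -0.2]
0.261 [0.4766 0.1106 0.261 ] [1.2 0.4 0. ]
0.2595 [0.4766 0.1106 0.2594] [ 0.5  0.9 -0.3]
0.258 [0.4766 0.1106 0.2578] [0.4 0.7 0. ]
0.2565 [0.4766 0.1106 0.2564] [ 1.   1.3 -0.4]
0.255 [0.4766 0.1106 0.2549] [ 0.7 -0.4 -0.3]
0.2535 [0.4766 0.1106 0.2534] [ 0.6 -0.5  0.1]
0.252 [0.4766 0.1106 0.2519] [ 0.2 -0.7 -0. ]
0.2505 [0.4769 0.1106 0.2515] [-2.9  0.3  7.6]
16.0833 0.044538786342569435
```

It seated at z = 0.2515, exactly 13 mm above the grasp height. Now I'll ease the down-force and slide it toward the row until contact.

Run:
```python
from h import *
yr=0.1035; ex=np.array([np.cos(yr),np.sin(yr)]); ey=np.array([-np.sin(yr),np.cos(yr)])
F=np.array([0.47635,0.1166])-0.0003*ex
z=0.2516
env.move_straight([*(F-0.006*ey),z],feed=0.03); env.hold(0.2); b=env.read_ft_force(); print("b",b)
s=-0.006
while s<0.004:
    s+=0.001 if s<-0.0025 else 0.0005
    env.move_straight([*(F+s*ey),z],feed=0.02); f=env.read_ft_force()-b; p=env.read_eef_pos()
    print(round(s*1e3,1),"y",round(1e3*(p[:2]-F)@ey,2),"f along",round(f[:2]@ey,1),"across",round(f[:2]@ex,1),"z",round(f[2],1))
    if f[:2]@ey<-6 or f[2]>15: break
env.hold(0.2); f=env.read_ft_force()-b; print(f[:2]@ey,f, env.read_ft_torque(),env.read_time())
snap("S2")
```

```text
b [ 0.73875928 -0.57015625 -2.15554586]
-5.0 y -4.95 f along 1.1 across -0.9 z -1.5
-4.0 y -3.9 f along 0.2 across -0.7 z -0.3
-3.0 y -2.92 f along 0.5 across -0.9 z -1.8
-2.0 y -1.96 f along 0.4 across -1.0 z -1.0
-1.5 y -1.48 f along 0.3 across -1.2 z -0.9
-1.0 y -0.98 f along 0.1 across -0.6 z -1.5
-0.5 y -0.47 f along 0.8 across -0.3 z -1.3
0.0 y 0.03 f along 1.3 across -1.3 z -1.0
0.5 y 0.44 f along -0.0 across -0.8 z -1.2
1.0 y 0.64 f along -4.7 across -1.7 z -0.6
1.5 y 0.84 f along -6.7 across -0.9 z -0.4
-5.4164732151687245 [-0.29584709 -5.47634456 -0.55287402] [-1.23990778 -0.12611543  0.01179219] 19.5333
```

Contact came at +0.5 mm, with about 5 N along the rail. I'll settle it, release, lift, and check from a yaw-0 view.

Run:
```python
from h import *
yr=0.1035; ex=np.array([np.cos(yr),np.sin(yr)]); ey=np.array([-np.sin(yr),np.cos(yr)])
F=np.array([0.47635,0.1166])-0.0003*ex
env.move_straight([*(F+0.0015*ey),0.2512],feed=0.02); print(env.read_ft_force())
env.open_gripper(); print(env.read_finger_gap(),env.read_ft_force())
env.move_straight([*(F+0.0005*ey),0.33],feed=0.12)
env.gripper_close()
env.movep([0.46,0.05,0.35],quat(0)); c=snap("E1")
print(env.read_time())
d=load("D2");b=load("B2")
Pf=[atz(c,blob(c,proj(c,X)[0],k,9),X[2]) for X,k in (([0.4551,0.183,0.0846],"g"),([0.4579,0.1572,0.0844],"y"))]
t=np.array([np.r_[.054*-ey,0]])
Pm=[atz(c,blob(c,proj(c,X+t[0])[0],k,9),X[2]) for X,k in ((np.array([0.4551,0.183,0.0846]),"g"),(np.array([0.4579,0.1572,0.0844]),"y"))]
for A,B in zip(Pf,Pm): print("module-fixed mm", 1e3*(B-A)[:2]@ex,1e3*(B-A)[:2]@ey)
C=np.array([0.4772,0.109])
for n,cc,p in (("B2",b,(130,205)),("D2",d,(539,212))): 
    X=atz(cc,p,.067)[:2]-C; print(n,"stop outer rail y mm",1e3*X@ey,"x",1e3*X@ex)
cv2.imwrite("pics/E1c.png",cv2.resize(c["image"][60:310,100:500,::-1],None,fx=2,fy=2))
```

```text
[-0.28056589 -7.10708418 -0.55436517]
0.09176653596975103 [1.4611965  0.57596565 0.23529701]
24.225
module-fixed mm -0.21627977555059896 -54.011815394925534
module-fixed mm -0.23875961195383155 -53.965484689414126
B2 stop outer rail y mm -101.25064989698396 x 1.4969888274226815
D2 stop outer rail y mm -97.32015051371384 x -2.9747058765626715
```

View pics/E1c.png

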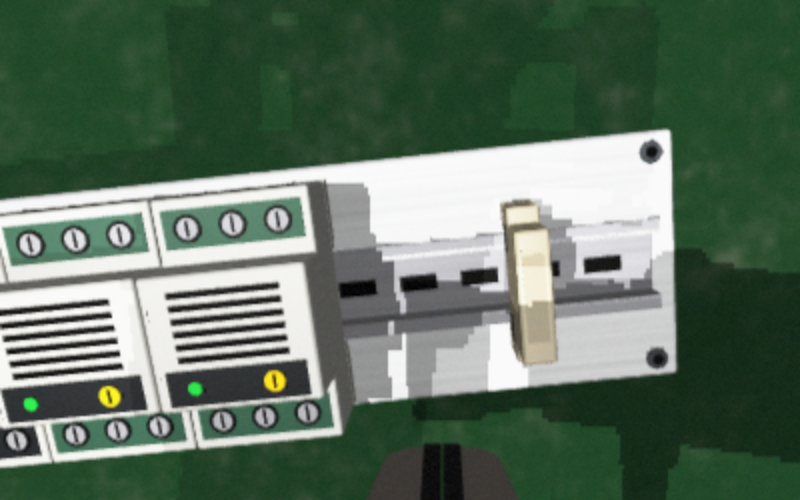

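The view shows the two devices flush at crop x≈150, with lamp and screw offsets of −54.0 mm. The stop's outer edge is at crop x≈553, which puts it at rail y of about −100 mm. Next I'll push the stop from outside with closed fingers.

Run:
```python
from h import *
yr=0.1035; ex=np.array([np.cos(yr),np.sin(yr)]); ey=np.array([-np.sin(yr),np.cos(yr)])
C=np.array([0.4769,0.109]); at=lambda s,z:[*(C+s*ey),z]
z=0.236; Q=quat(yr+np.pi/2)
env.movep(at(-.124,.33),Q); b=env.read_ft_force()
env.move_straight(at(-.124,z),feed=0.15); env.hold(.1); print(env.read_eef_pos(),env.read_ft_force()-b,env.read_finger_gap())
b=env.read_ft_force()
def st(s,feed):
    env.move_straight(at(s,z),feed=feed); f=env.read_ft_force()-b; p=env.read_eef_pos()
    print(round(s*1e3,1),"y",round(1e3*(p[:2]-C)@ey,2),"along",round(f[:2]@ey,1),"across",round(f[:2]@ex,1),"z",round(f[2],1)); return f[:2]@ey
s=-.124
while s<-.095:
    s+=.002
    if st(s,.04)<-2: break
while s<-.056:
    s=min(s+.012,-.056)
    if st(s,.04)<-15: break
print(env.read_time())
```

```text
[ 0.49040555 -0.01451081  0.23733394] [-0.99466122 -1.6128114   0.493421  ] 0.0004669808486126202
-122.0 y -121.92 along 0.2 across 0.3 z 0.4
-120.0 y -119.86 along 0.4 across 0.5 z -0.9
-118.0 y -117.9 along 0.0 across 0.3 z -0.0
-116.0 y -115.9 along 0.8 across 0.3 z 0.1
-114.0 y -113.89 along -0.5 across 0.7 z -0.6
-112.0 y -111.9 along 0.0 across 0.9 z -0.2
-110.0 y -109.88 along -0.2 across 0.3 z -0.9
-108.0 y -107.87 along 0.1 across 0.6 z -0.0
-106.0 y -106.07 along -1.8 across 0.5 z -0.6
-104.0 y -104.09 along -3.0 across 0.9 z -1.1
-92.0 y -91.32 along 0.8 across 0.8 z -0.3
-80.0 y -79.48 along 0.6 across 0.7 z -0.7
-68.0 y -67.51 along 0.4 across 0.2 z -1.1
-56.0 y -55.5 along 0.2 across 1.1 z -0.2
30.9833
```

Run:
```python
from h import *
yr=0.1035; ex=np.array([np.cos(yr),np.sin(yr)]); ey=np.array([-np.sin(yr),np.cos(yr)])
C=np.array([0.4769,0.109]); at=lambda s,z:[*(C+s*ey),z]
z=0.236; b=np.array(env.read_ft_force())
s=-.056
while s<-.034:
    s+=.003 if s<-.047 else .0007
    env.move_straight(at(s,z),feed=.02 if s<-.046 else .01); f=env.read_ft_force()-b; p=env.read_eef_pos()
    print(round(s*1e3,1),"y",round(1e3*(p[:2]-C)@ey,2),"along",round(f[:2]@ey,1),"across",round(f[:2]@ex,1),"z",round(f[2],1))
    if f[:2]@ey<-8.5: break
env.hold(.2); f=env.read_ft_force()-b; print("held",f[:2]@ey,1e3*(env.read_eef_pos()[:2]-C)@ey,env.read_time())
```

```text
-53.0 y -52.93 along -1.1 across -1.3 z -0.1
-50.0 y -49.9 along -2.2 across -0.3 z -1.1
-47.0 y -46.83 along -2.0 across -1.2 z -1.2
-46.3 y -46.26 along -2.6 across 0.0 z 0.0
-45.6 y -45.59 along -2.9 across -0.8 z -0.3
-44.9 y -44.86 along -2.9 across -0.9 z -0.0
-44.2 y -44.15 along -2.9 across -0.2 z -0.6
-43.5 y -43.43 along -1.8 across -0.3 z -0.1
-42.8 y -42.75 along -1.8 across -0.6 z 0.5
-42.1 y -42.04 along -2.7 across -1.8 z -0.6
-41.4 y -41.35 along -2.3 across -1.3 z 0.6
-40.7 y -40.63 along -3.0 across -2.1 z -0.0
-40.0 y -40.35 along -5.9 across -0.6 z 0.1
-39.3 y -40.05 along -8.4 across -0.9 z -0.4
-38.6 y -39.8 along -10.6 across -2.6 z -0.3
held -9.432983385722107 -39.79255453960515 35.0833
```

The force rise at −40.5 mm marks solid contact. I'll back off, lift, and check.

Run:
```python
from h import *
yr=0.1035; ex=np.array([np.cos(yr),np.sin(yr)]); ey=np.array([-np.sin(yr),np.cos(yr)])
C=np.array([0.4769,0.109]); at=lambda s,z:[*(C+s*ey),z]
env.move_straight(at(-.055,.236),feed=.05); env.move_straight(at(-.055,.34),feed=.15)
env.movep([0.46,0.06,0.35],quat(0)); c=snap("F1"); print(env.read_time())
Xs=[(np.array([0.4551,0.183,0.0846]),"g"),(np.array([0.4579,0.1572,0.0844]),"y")]
for X,k in Xs:
    A=atz(c,blob(c,proj(c,X)[0],k),X[2]); B=atz(c,blob(c,proj(c,X-np.r_[.054*ey,0])[0],k),X[2])
    print("module-fixed mm",1e3*(B-A)[:2]@ex,1e3*(B-A)[:2]@ey)
cv2.imwrite("pics/F1c.png",cv2.resize(c["image"][100:300,130:390,::-1],None,fx=3,fy=3))
```

```text
37.9333
module-fixed mm -0.18900591325394167 -54.0142755132251
module-fixed mm -0.226051486441869 -54.11454010180371
```

View pics/F1c.png

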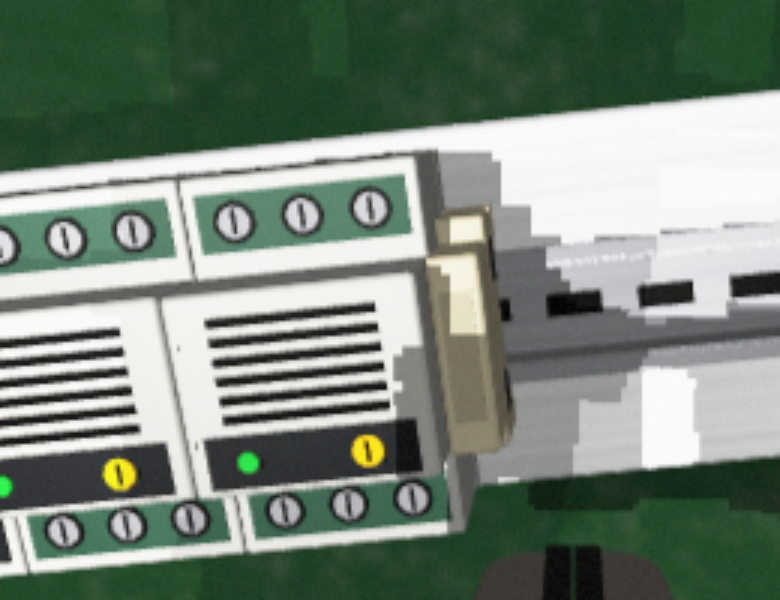

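The row is closed: the joint between the devices (crop x≈160–240) shows no gap, and the cream stop (x≈430–510) sits flush against the module, which faces the same way as the others. I'll hand it in.

```bash
python3 -c "
from cell import env
print(env.read_ft_force()); print(env.hand_in())"
```

```text
[ 0.2091251  -0.47249602 -0.19234584]
the job is handed in; nothing more can be done
None
```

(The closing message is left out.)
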